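Let the pump head down with the ratchet lift

ROBOT

A 6-joint arm with a two-finger parallel gripper is mounted at the origin on the work surface. World frame = base frame: x ahead of the robot, y to its left, z up, the work surface at z = 0. Lengths are in m, angles in rad, forces in N, time in s.
With the tool pointing down it reaches from about 0.375 to 0.75 m from the base axis. Payload 9 kg.
Tool frame: the origin (TCP) lies on the front face of the gripper's body, between the roots of the fingers; the fingertips stand r.tips_ahead ahead of it and the grasp point (between the pads) lies 54 mm ahead of it (r.tips_ahead is the distance from the TCP to the fingertips, in m); z points along the fingers, y is the line along which they close (so a half turn about z gives the same grasp; the last joint's range is limited). The gripper opens to 85 mm and grips with 20 to 120 N. Pads are 22 mm wide; open, the fingers measure 114 mm over their backs; the gripper's body (76 mm by 85 mm) begins 54 mm behind the grasp point. The pads swing forward as they close: fully open they stand 13 mm farther back than shut.
Start: joints at [0.941, 0.104, 0.097, 1.564, 0, 1.353], TCP at [0.24, 0.55, 0.304] pointing down, gripper open.
Joint ranges: [-2.99, 2.99], [-0.84, 1.86], [-1.1, 1.16], [-1.84, 2.11], [-1.51, 1.56], [-3.14, 3.14]. Speed limits (rad/s): [2.22, 2.22, 2.57, 3.14, 3.14, 3.14].

INTERFACE

Orientations are given as a rotation vector (axis times angle).
In Python, from workcell import sensors, optics, workorder, models, r gives the robot as it stands.
- The arm moves only by the tool step_arm, never from a script. Its argument "deltas" is a list of rows, each a list of 3 entries, a list of its own where there are three numbers: the shift along the tool's x, y, z in units of 100 cm (1.0 is 100 cm), then the turn about the tool's z in units of 5 degrees (1.0 is 5 degrees), then the opening, from 0 (shut) to 1 (fully open). A call has 1 to 20 rows; each row shifts and turns the commanded pose from where the row before left it, along the tool's axes as they then stand; what a row does not reach is not made up. A row lasts 1/8 s, in which the tool goes at most 62.5 mm and 10.7 degrees, less where a joint would pass 70% of its speed; a pose out of reach is approached as far as the arm can. A call with a number of a shift or a turn outside -1 to 1 is refused whole. A call with a gripper value outside its range is refused whole. The fingers move at their own pace and stop on an object; "newtons" is the grip in N (left out, the last holds). Time passes only in rows, so rows that do not move let the fingers close. It gives the time, the measured TCP pose, the force, the opening and the grip force at its end, in the units of the state.
- sensors.get_obs(): the state, without advancing time (a new reading comes with each control period).
- optics.capture(name): name is "scene" or "top"; returns the picture (384x512x3 uint8, red, green, blue); there is no depth.
- optics.calibration(name): a dict with "vfov" (degrees; the focal length in pixels is half the picture's height over the tangent of half this angle, whatever the lens; pixels are square), "cx", "cy" (the principal point, pixels), "D" ([k1, k2, p1, p2, k3] as OpenCV has them; the pictures are not rectified), "world_from_camera" (4x4, takes a point from camera to world coordinates). Camera axes: x right, y up, looking along -z (the intrinsics and any distortion apply to the point x, -y, -z); pixel columns grow to the right and rows downward; lengths in m; the calibration is good to about 2 mm. A picture is of the moment at which its call begins. calibration takes no time and is no camera call.
- workorder.hand_in(): hands the job in; it is judged then, once.
Trained networks look in the newest picture that a camera, given by its name, has taken for a name from the list of things; names that differ only in an ending like _2 or _b are one class to them, and where a whole thing is asked for, a point or a joint stands for the part that bears it (a point fixed in the world has none). Each returns a list of dicts, best first, with "conf" (0 to 1); they miss things now and then, are a little off and sometimes report something else, mostly with a low value. They report only what shows in the picture. A call takes as long as a camera call.
- models.recognise(camera, query): "box" ([left, top, right, bottom] as shares, 0 to 1, of the picture: columns of its width, rows of its height, round what is visible of it).
- models.silhouettes(camera, query): "region" (384x512 bool, what is visible of it) and "box" ([left, top, right, bottom] as shares, 0 to 1, of the picture: columns of its width, rows of its height, round what is visible of it).
- models.tip_of(camera, query): "at" ([column, row] as shares, 0 to 1, of the picture: columns of its width, rows of its height: a listed point, or the origin of a listed thing).
The state is a dict: "time": time; "joint_positions": joint angles; "qd": joint speeds; "joint_efforts": joint torques, N m; "tool_pos": TCP position; "tool_rot": TCP orientation; "force": force on the tool from outside, world axes, zero at the start; "moment": the same for the moment, N m; "gripper_width": finger opening in m; "grasp_force": force on a finger pad.
Only numpy, scipy, OpenCV 4.12 (cv2) and the standard library are available. Lean on these libraries where they do the work, as an engineer would, in place of code of your own. Each camera call takes 0.05 s, during which the arm holds its last target. There are 200 camera calls.

TASK

The pump head is held up on the ratchet lift and a wooden safety prop lies under it on the pump chamber. Draw the prop out and lay it flat in the empty long steel tray (do not drop it in); then lift the spring-loaded pawl by the crank's knob, let the crank turn back slowly in your grip until the head rests fully home on the chamber, and let the pawl back down on the ratchet before you let go. Leave everything else on the sheet where it is.

Things in the scene. Friction and masses are not known exactly. Their poses are not given: they have to be found in the camera images.
- lift: The ratchet lift: grey base plate 220 (x) x 400 (y) x 12 mm, fixed; position and yaw vary. Origin: underside, on the y midline through the crank axis (110 mm to -y) and the pump chamber's axis (110 mm to +y); the plate reaches 100 mm to -x and 120 mm to +x. Dark mast 40 x 60 mm, 272 mm high, axis 105 mm to +x of the chamber's axis. z is up.
- crank_axis (a point): Fixed point on the crank's upright axis, 172 mm above the sheet (height of the knob's middle while the pawl is down). z up; x = direction in which the crank arm points when the head is home, about 0.2 to 1.9 rad anticlockwise of the lift's x (varies). Round this axis, on a grey gear case, lies the fixed ratchet ring: radius 85 mm, 30 upright teeth, 7 mm high, tops 107 mm above the sheet.
- crank (a joint): How far the crank has turned back, rad: 0 at the start, growing clockwise from above as the head comes down, 3.55 = head home. Direction of the arm, axis to knob, from above: 3.55 rad minus this value, anticlockwise from the x axis of point crank_axis. 15 mm of head per rad. The load pushes it that way with about 6 N at the knob (4.5 to 7.5); only the pawl or your grip stops it.
- knob_mid (a point): Middle of the black upright knob at the crank's end: cylinder of 30 mm diameter, 45 mm high, 75 mm from the crank axis, spinning freely on its own axis. Middle 172 mm above the sheet with the pawl down; the collar on the arm's end is 34 mm below it. Knob and pawl are one piece sliding straight up and down in the arm's end: pull the knob up to lift the pawl.
- knob: The same knob; this origin is 172 mm below the knob's middle, on its axis.
- pawl (a joint): Lift of the pawl, m: 0 fully down between teeth, 0.007 on top of them, 0.018 upper stop. Spring and weight pull it down with 4 to 6 N. Down, it lets the crank wind up over the teeth (0.21 rad apart), not turn back past the next one. Let down at a crank value above 3.45 it drops in the last gap and the head comes home; let down earlier, the head stays up on a tooth.
- head (a joint): How far the pump head has come down, m: 0 at the start, 0.053 = home, resting on the chamber's top flange (a hard stop).
- head_mid (a point): Centre of the underside of the pump head: grey bolted disc of 90 mm diameter, 18 mm thick, carried by an arm (top 40 mm above the underside) and a carriage on the mast. Below it stands the pump chamber, a clear cylinder with metal flanges of 100 mm diameter, top 115 mm above the sheet.
- prop_mid (a point): Middle of the wooden safety prop: flat, 210 mm long, 36 mm thick, about 200 g, lying on the chamber's top flange. x axis runs along it to the handle's end, z up. Paddle 80 mm long, 60 mm wide at the -x end, under the head; handle 130 mm long, 26 mm wide at the +x end, sticking out to the lift's left or left front. About 17 mm free between prop and head.
- prop_handle (a point): Point on the prop's handle, 38 mm from its free end, half-way in width and thickness; 67 mm from prop_mid along x, about 87 mm from the prop's centre of mass, same axes. A good place to hold it, clear of the head.
- prop: The same prop; this origin lies on its underside, 45 mm from prop_mid towards the paddle's end. Same axes.
- tray_in (a point): Centre of the inner floor (4 mm above the sheet) of the empty long steel tray: 300 mm (x) by 140 mm (y) outside, rim 30 mm high, walls 4 mm; fixed; position and yaw vary. x is its long direction.
- grease_can_mid (a point): Middle of a metal can, 54 mm diameter, 165 mm high, standing beside the gear case. Bystander.
- bolt_cup_mid (a point): Middle of a small white cup, 48 mm diameter, 50 mm high, standing on the lift's base plate between gear case and chamber. Bystander.
- oil_bottle_mid (a point): Middle of a white bottle, 52 mm diameter, 140 mm high. Bystander.
- valve_plate_mid (a point): Middle of a metal disc with a black rubber boss, 84 mm diameter, 16 mm high. Bystander.
- wood_block_mid (a point): Middle of a plain wooden block 100 by 60 by 22 mm, no handle. Bystander.
- bung_mid (a point): Middle of a wooden bung, 32 mm diameter, 50 mm high. Bystander.
- screwdriver_grip (a point): Handle of a screwdriver lying on the sheet, about 200 mm long. Bystander.
- wrench_grip (a point): Shank of a steel wrench lying on the sheet, about 180 mm long. Bystander.

How it is judged:
On the way, in this order (a step that is already met when the one before it is completed fails the run):
1. the prop lies flat in the tray, let go (x of prop_mid in the frame of tray_in between -0.06 and 0.06 m and y of prop_mid in the frame of tray_in between -0.05 and 0.05 m and z of prop_mid in the frame of tray_in below 0.025 m and contact force between the fingers and prop below 0.1 N), for 0.2 s.
2. the pawl is held up by the knob, clear of the teeth, while the crank has let the head down 35 mm or more (value of joint pawl above 0.0075 m and value of joint head above 0.035 m and contact force between the fingers and knob above 0.5 N), for 0.1 s.
At the end, for the whole second after the job is handed in: The prop lies at rest and flat in the tray (its middle within 60 mm along and 50 mm across of the tray's centre, its middle below 25 mm over its floor), let go; the head is home on the chamber within 2 mm; the pawl is down between the teeth (below 6 mm) and let go (all of step 1 and value of joint head above 0.0513 m and value of joint pawl below 0.006 m and linear speed of prop below 0.02 m/s); the robot touches nothing.
It fails at once if the head runs down faster than 80 mm/s while the pawl is lifted (value of joint pawl above 0.0095 m and velocity of joint head above 0.08 m/s).
It fails at once if the prop is dropped or thrown (over 0.8 m/s while not held) (linear speed of prop above 0.8 m/s and contact force between the fingers and prop below 0.1 N).
It fails at once if a bystander is moved more than 30 mm (distance of any of grease_can_mid, bolt_cup_mid, valve_plate_mid, wood_block_mid, bung_mid, oil_bottle_mid, screwdriver_grip, wrench_grip from where it was at the start of the episode above 0.03 m).
It also fails if it takes over 59 s, if anything falls off the work surface, if the arm or the gripper's body presses on something with over 40 N, if the wrist force passes 120 N, or if a joint passes its speed limit or range.

## Working session

There is one attempt and no reset: what is moved stays moved. The work goes in short steps, Python scripts to look and compute and a tool call to move; the robot and the scene stay as the last step left them, time stands still between calls to the robot, and variables do not carry over. Pictures are saved under pics/ and viewed, at most 10 in all, crops included, and the job is handed in when it is done.

Besides the shell and the picture viewer there is one more tool, called after "Emit:" by a JSON object that holds its "fn" and its "kwargs". step_arm: Moves the arm, as the interface text tells. Its arguments: {"type":"object","properties":{"deltas":{"type":"array","items":{"type":"array"}},"newtons":{"type":"number"}},"required":["deltas"]}

```bash
mkdir -p pics; ls; cat > h.py <<'E'
import numpy as np, cv2
from workcell import sensors, optics, workorder, models, r
def cam(n):
    c=optics.calibration(n); f=192/np.tan(np.radians(c['vfov'])/2)
    K=np.array([[f,0,c['cx']],[0,f,c['cy']],[0,0,1.]]); return K,np.array(c['D'],float),np.array(c['world_from_camera'])
def ray(n,px):
    K,D,T=cam(n); u=cv2.undistortPoints(np.array([[px]],float),K,D)[0,0]
    d=T[:3,:3]@np.array([u[0],-u[1],-1]); return T[:3,3],d/np.linalg.norm(d)
def at_z(n,px,z):
    o,d=ray(n,px); return o+d*(z-o[2])/d[2]
def proj(n,P):
    K,D,T=cam(n); p=(np.array(P,float).reshape(-1,3)-T[:3,3])@T[:3,:3]; p=p*[1,-1,-1]
    return cv2.projectPoints(p.reshape(-1,1,3),np.zeros(3),np.zeros(3),K,D)[0].reshape(-1,2)
def tri(pa,pb):
    (o1,d1),(o2,d2)=ray('scene',pa),ray('top',pb)
    s=np.linalg.lstsq(np.c_[d1,-d2],o2-o1,rcond=None)[0]; a=o1+s[0]*d1;b=o2+s[1]*d2
    return (a+b)/2,np.linalg.norm(a-b)
def tip(n,q):
    l=models.tip_of(n,q)
    return (np.array(l[0]['at'])*[512,384],l[0]['conf']) if l else None
E
cat > a.py <<'E'
from h import *
np.set_printoptions(precision=3,suppress=True)
for n in('scene','top'): cv2.imwrite(f'pics/{n}0.png',cv2.resize(optics.capture(n)[:,:,::-1],(768,576)))
print(r.tips_ahead,sensors.get_obs())
for n in('scene','top'): print(n,cam(n)[2])
for q in ['lift','crank_axis','knob_mid','head_mid','prop_mid','prop_handle','tray_in','grease_can_mid','bolt_cup_mid']:
    a,b=tip('scene',q),tip('top',q)
    print(q,a,b, tri(a[0],b[0]) if a and b else '')
E
python3 a.py
```

```text
pics
0.0726 {'time': 0.1, 'joint_positions': array([0.941, 0.105, 0.097, 1.564, 0.   , 1.353]), 'qd': array([ 0.001, -0.   ,  0.003, -0.   , -0.   , -0.001]), 'joint_efforts': array([  0.005, -55.821,  50.472,   0.013,  -0.   ,  -0.   ]), 'tool_pos': array([0.24 , 0.55 , 0.303]), 'tool_rot': array([-0.642, -3.075,  0.002]), 'force': array([-0.718, -0.547, -0.993]), 'moment': array([-0.007, -0.006,  0.038]), 'grasp_force': 0.0, 'gripper_width': 0.0853160326096657}
scene [[-0.018 -0.599  0.8    1.336]
 [ 1.    -0.005  0.019  0.06 ]
 [-0.008  0.801  0.599  0.694]
 [ 0.     0.     0.     1.   ]]
top [[-0.008  0.991 -0.134  0.415]
 [-1.    -0.008 -0.     0.037]
 [-0.001  0.134  0.991  1.191]
 [ 0.     0.     0.     1.   ]]
lift (array([223.181, 227.712]), 0.7) (array([292.71 , 200.909]), 0.97) (array([ 0.547, -0.059, -0.008]), np.float64(0.003499735334020087))
crank_axis (array([172.39 , 175.411]), 0.89) (array([339.507, 190.118]), 0.56) (array([ 0.555, -0.172,  0.174]), np.float64(0.010692035008498099))
knob_mid (array([144.589, 170.419]), 0.78) None 
head_mid (array([261.99 , 177.715]), 0.92) (array([258.304, 189.696]), 0.83) (array([0.558, 0.049, 0.17 ]), np.float64(0.0024098349337391255))
prop_mid (array([276.275, 191.386]), 0.66) (array([242.688, 195.302]), 0.84) (array([0.549, 0.09 , 0.122]), np.float64(0.0043745051676929835))
prop_handle (array([302.49 , 184.589]), 0.81) (array([221.082, 200.294]), 0.87) (array([0.535, 0.153, 0.133]), np.float64(0.005882121272975897))
tray_in (array([379.597, 223.181]), 0.66) (array([147.61 , 206.592]), 0.92) (array([ 0.532,  0.388, -0.001]), np.float64(0.004130766869230838))
grease_can_mid (array([157.491, 173.798]), 0.63) (array([370.381, 245.798]), 0.95) (array([ 0.408, -0.267,  0.083]), np.float64(0.0008133492426104661))
bolt_cup_mid (array([224.   , 204.902]), 0.79) (array([291.123, 210.586]), 0.46) (array([ 0.512, -0.053,  0.047]), np.float64(0.010342567570514962))
```

View pics/scene0.png

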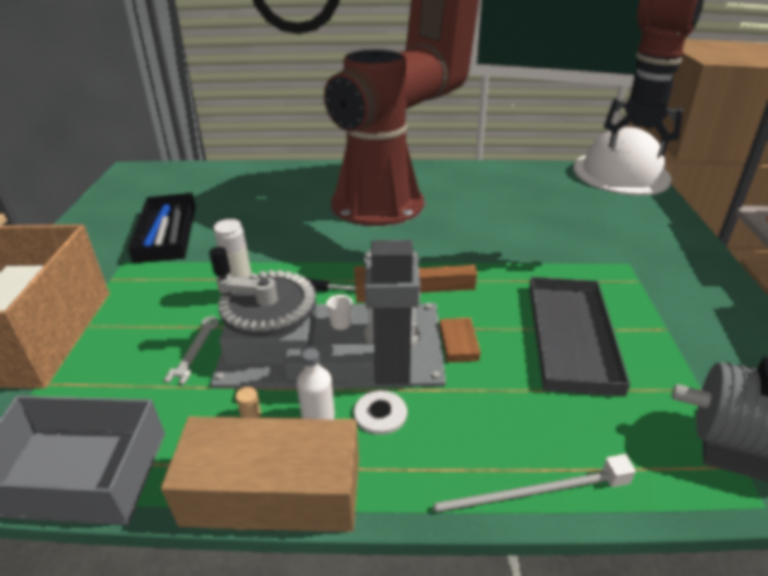

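View pics/top0.png

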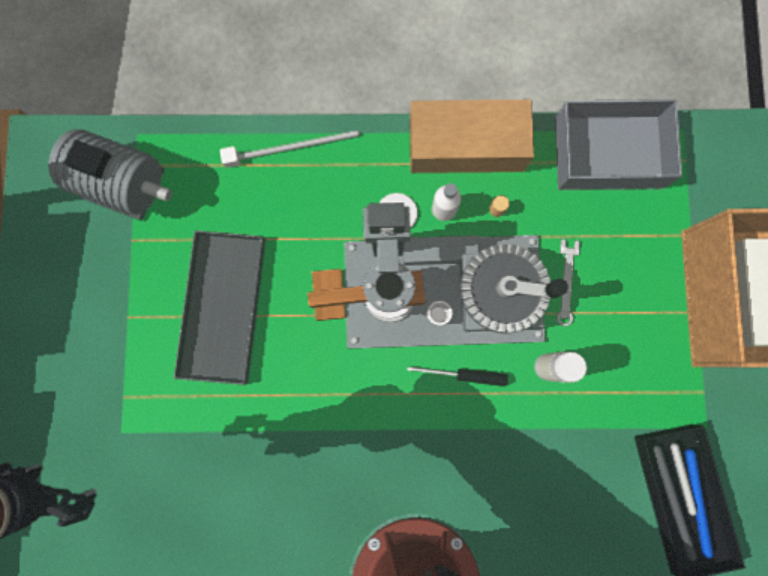

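The scene view shows the knob at (218,262) and the prop under the head at (390,280). In the top view the handle end is at (310,300), the knob at (557,288), and the tray is centred at (220,308). Next I'll refine the poses.

```bash
cat > b.py <<'E'
from h import *
from scipy.optimize import least_squares
from scipy.spatial.transform import Rotation as R
np.set_printoptions(precision=4,suppress=True)
out={}
def sil(n,q):
    l=models.silhouettes(n,q); return (l[0]['region'],l[0]['conf']) if l else (None,0)
for n in('scene','top'):
    optics.capture(n)
    for q in('knob','prop','tray_in','head_mid'):
        m,c=sil(n,q)
        if m is None: print(n,q,None); continue
        ys,xs=np.nonzero(m); ctr=np.array([xs.mean(),ys.mean()]); rc=cv2.minAreaRect(np.c_[xs,ys].astype(np.float32))
        print(n,q,round(c,2),len(xs),ctr,rc)
        np.save(f'{n}_{q}.npy',m)
        if q=='tray_in':
            hull=cv2.convexHull(np.c_[xs,ys].astype(np.int32)); e=.02
            ap=cv2.approxPolyDP(hull,e*cv2.arcLength(hull,True),True)[:,0]
            print('tray corners @z.03',[at_z(n,p,.03)[:2] for p in ap.astype(float)])
        if q=='prop':
            for p in cv2.boxPoints(rc): print(' prop rect',p,at_z(n,p,.151 if n=='top' else .133)[:2])
        if q=='knob': out[n]=ctr
if len(out)==2: print('knob',tri(out['scene'],out['top']))
print([at_z(n,out[n],.172) for n in out])
for n,px in(('scene',(302.5,184.6)),('top',(221.1,200.3))): print('handle',at_z(n,px,.133))
for n,px in(('scene',(276.3,191.4)),('top',(242.7,195.3))): print('pmid',at_z(n,px,.133))
for n,px in(('scene',(262,177.7)),('top',(258.3,189.7))): print('head',at_z(n,px,.168))
for n,px in(('scene',(172.4,175.4)),('top',(339.5,190.1))): print('crank',at_z(n,px,.172))
for n,px in(('scene',(379.6,223.2)),('top',(147.6,206.6))): print('tray',at_z(n,px,.004))
print('plate corners',[at_z('top',np.array(p)/1.5,.012)[:2] for p in((347,241),(355.,346),(545,339),(539,235))])
print(R.from_rotvec(sensors.get_obs()['tool_rot']).as_matrix())
E
python3 b.py
python3 - <<'E'
import cv2,sys
sys.path.insert(0,'.')
a=cv2.imread('pics/top0.png')
cv2.imwrite('pics/tc.png',cv2.resize(a[220:400,160:600],(800,327),interpolation=cv2.INTER_CUBIC))
E
```

```text
scene knob 0.65 208 [146.0721 174.1827] ((146.00001525878906, 174.00003051757812), (19.402849197387695, 11.64171028137207), 75.96376037597656)
scene prop 0.91 750 [286.3933 186.28  ] ((276.0852966308594, 188.97021484375), (23.026222229003906, 80.10610961914062), 89.18154907226562)
 prop rect [235.8719 178.0304] [ 0.504 -0.021]
 prop rect [315.9698 176.8862] [0.4969 0.1957]
 prop rect [316.2987 199.91  ] [0.5998 0.1856]
 prop rect [236.2008 201.0543] [ 0.606  -0.0133]
scene tray_in 0.76 4117 [383.7309 225.0294] ((385.8155517578125, 223.962158203125), (86.93629455566406, 58.500301361083984), 83.1572265625)
tray corners @z.03 [array([0.7189, 0.4272]), array([0.702 , 0.2959]), array([0.3816, 0.3357]), array([0.3965, 0.4739])]
scene head_mid 0.66 773 [253.4916 275.0867] ((253.5, 274.5), (27.0, 33.0), 90.0)
top knob None
top prop None
top tray_in 0.81 4921 [146.2095 204.7755] ((146.24900817871094, 204.53076171875), (50.113067626953125, 102.64592742919922), 7.045769214630127)
tray corners @z.03 [array([0.6769, 0.2995]), array([0.3853, 0.3282]), array([0.3955, 0.4661]), array([0.6872, 0.4454])]
top head_mid 0.84 1360 [259.3338 178.9676] ((258.441650390625, 172.566162109375), (67.4309310913086, 33.24762725830078), 86.42366790771484)
[array([ 0.5451, -0.2488,  0.172 ])]
handle [0.5336 0.1564 0.133 ]
handle [0.5344 0.1503 0.133 ]
pmid [0.5646 0.0869 0.133 ]
pmid [0.5477 0.0911 0.133 ]
head [0.554  0.0502 0.168 ]
head [0.558  0.0478 0.168 ]
crank [ 0.5506 -0.1788  0.172 ]
crank [ 0.5547 -0.1671  0.172 ]
tray [0.5382 0.3835 0.004 ]
tray [0.5314 0.3888 0.004 ]
plate corners [array([0.6713, 0.1323]), array([0.4554, 0.1156]), array([ 0.4667, -0.2671]), array([ 0.6806, -0.2639])]
[[-0.9164  0.4003  0.    ]
 [ 0.4003  0.9164  0.0001]
 [-0.      0.0001 -1.    ]]
```

View pics/tc.png

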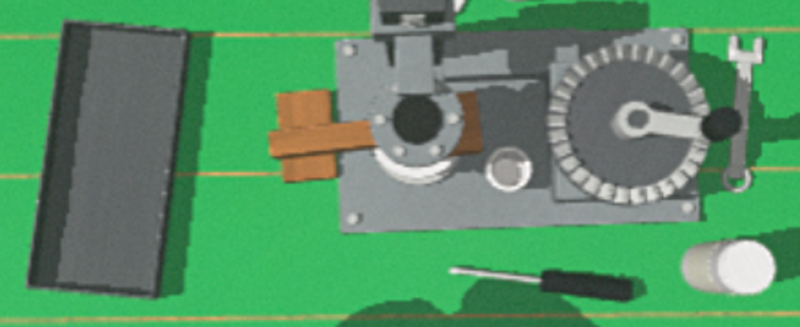

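The crop shows the handle centreline from (270,143) to (372,136), the ratchet ring centred at (629,123) and the knob at (722,124).

```bash
cat > c.py <<'E'
from h import *
np.set_printoptions(precision=4,suppress=True)
c=lambda u,v:((160+u/1.818)/1.5-.17,(220+v/1.818)/1.5-.17)
for nm,u,v,z in [('hend',269,143,.15),('hnear',372,136,.151),('ring',629,123,.106),('knobtop',722,124,.185),('hub',637,118,.16),('headtop',417,118,.186),('padr1',470,93,.151),('padr2',480,152,.151),
  ('bolt',348,50,.014),('bolt',352,218,.014),('bolt',687,207,.014),('bolt',678,38,.014)]:
    print(nm,at_z('top',c(u,v),z))
E
python3 c.py
```

```text
hend [0.5365 0.1916 0.15  ]
hnear [0.5426 0.0896 0.151 ]
ring [ 0.5595 -0.1736  0.106 ]
knobtop [ 0.5473 -0.2468  0.185 ]
hub [ 0.5572 -0.1711  0.16  ]
headtop [0.5553 0.0447 0.186 ]
padr1 [ 0.5849 -0.0079  0.151 ]
padr2 [ 0.5258 -0.017   0.151 ]
bolt [0.6577 0.1236 0.014 ]
bolt [0.4681 0.1188 0.014 ]
bolt [ 0.4775 -0.2523  0.014 ]
bolt [ 0.6684 -0.25    0.014 ]
```

Emit:
{"fn": "step_arm", "kwargs": {"deltas": [[[0,0,0],1,1],[[0,0,0],1,1],[[0,0,0],1,1],[[0,0,0],1,1],[[0,0,0],1,1],[[0,0,0],1,1],[[0,0,0],1,1],[[0,0,0],1,1],[[0,0,0],1,1],[[0,0,0],1,1],[[0,0,0],1,1],[[0,0,0],1,1],[[0,0,0],0.4,1]]}}

```text
time: 3.12
tool_pos: [0.2401, 0.5499, 0.3039]
tool_rot: [-2.136, -2.304, -0.0]
force: [0.2, -0.0, 0.6]
gripper_width: 0.0855
grasp_force: 0.0
```

Emit:
{"fn": "step_arm", "kwargs": {"deltas": [[[-0.035,0.0224,0],0,1],[[-0.035,0.0224,0],0,1],[[-0.035,0.0224,0],0,1],[[-0.035,0.0224,0],0,1],[[-0.035,0.0224,0],0,1],[[-0.035,0.0224,0],0,1],[[-0.035,0.0224,0],0,1],[[-0.035,0.0224,0],0,1],[[-0.035,0.0224,0],0,1],[[-0.035,0.0224,0],0,1],[[-0.035,0.0224,0],0,1],[[-0.035,0.0224,0],0,1],[[0,0,0],0,1]]}}

```text
time: 4.75
tool_pos: [0.5416, 0.1497, 0.3035]
tool_rot: [2.137, 2.303, -0.001]
force: [-0.3, 0.7, 1.1]
gripper_width: 0.0853
grasp_force: 0.0
```

```bash
cat > d.py <<'E'
# usage: d.py x y z yangle_deg -> total tool shift & turn units
import sys
from h import *
from scipy.spatial.transform import Rotation as R
np.set_printoptions(precision=4,suppress=True)
o=sensors.get_obs(); M=R.from_rotvec(o['tool_rot']).as_matrix(); a=np.degrees(np.arctan2(M[1,1],M[0,1]))
print('t',o['time'],'pos',o['tool_pos'],'yang',a,'q',o['joint_positions'],'F',o['force'],'w',o['gripper_width'],'g',o['grasp_force'])
v=[float(s) for s in sys.argv[1:]]
if v:
    print('shift',M.T@(np.array(v[:3])-o['tool_pos']))
    if len(v)>3:
        t=-(v[3]-a); t=(t+180)%360-180; print('turn units',t/5)
E
python3 d.py .54 .154 .194 4.3
python3 - <<'E'
import sys;sys.path.insert(0,'.')
from h import *
cv2.imwrite('pics/s1.png',cv2.resize(optics.capture('scene')[130:250,200:360,::-1],(800,600),interpolation=cv2.INTER_CUBIC))
E
```

```text
t 4.75 pos [0.5416 0.1497 0.3035] yang 4.262447341123197 q [ 0.037  -0.0123 -0.0232  1.5602 -0.0003  1.5334] F [-0.2726  0.6675  1.1075] w 0.08526830768605675 g 0.0
shift [ 0.0045 -0.0012  0.1095]
turn units -0.007510531775358232
```

View pics/s1.png

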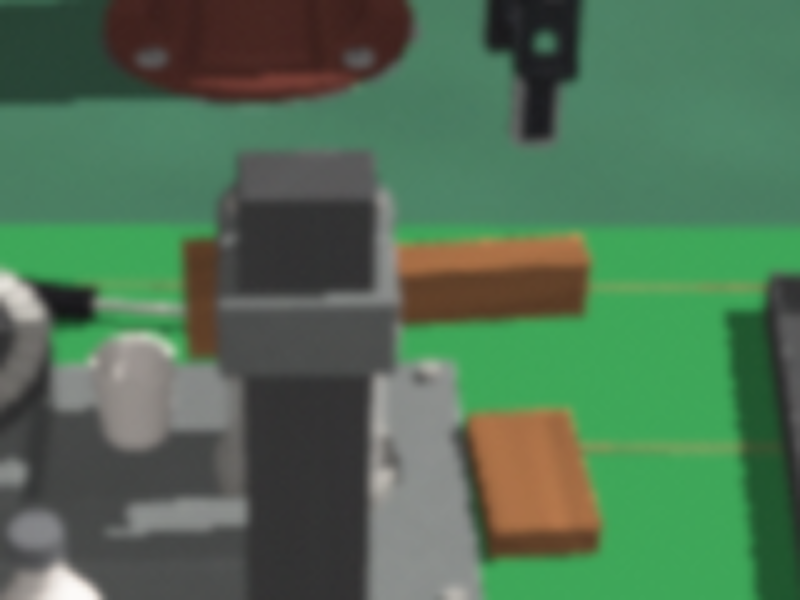

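The finger sits above the handle at crop u≈535 and the handle ends at 585, so the position along the handle is right. Descending and gripping.

Emit:
{"fn": "step_arm", "kwargs": {"deltas": [[[0.0045,-0.0012,0.03],0,1],[[0,0,0.03],0,1],[[0,0,0.03],0,1],[[0,0,0.0195],0,1],[[0,0,0],0,0.6],[[0,0,0],0,0],[[0,0,0],0,0],[[0,0,0],0,0],[[0,0,0],0,0],[[0,0,0],0,0]], "newtons": 100}}

```text
time: 6.05
tool_pos: [0.5395, 0.1562, 0.1957]
tool_rot: [2.134, 2.304, 0.002]
force: [-0.5, 1.2, 5.9]
gripper_width: 0.0248
grasp_force: 97.7
```

```bash
python3 d.py
```

```text
t 6.05 pos [0.5395 0.1562 0.1957] yang 4.40357248393932 q [ 0.049  -0.0071 -0.2135  1.3624  0.0001  1.5429] F [-0.4937  1.2314  5.8752] w 0.02484862791821438 g 97.6513659954071
```

Emit:
{"fn": "step_arm", "kwargs": {"deltas": [[[0,0,-0.004],0,0],[[0,0,-0.003],0,0],[[0.015,0,0],0,0],[[0.02,0,0],0,0],[[0.02,0,0],0,0],[[0.02,0,0],0,0],[[0.02,0,0],0,0],[[0.02,0,0],0,0],[[0.02,0,0],0,0],[[0.02,0,0],0,0],[[0,0,0],0,0]]}}

```text
time: 7.42
tool_pos: [0.5267, 0.3123, 0.2013]
tool_rot: [-2.132, -2.307, -0.0]
force: [0.5, -0.8, -3.0]
gripper_width: 0.0242
grasp_force: 97.9
```

```bash
python3 d.py .468 .392 .22 85
python3 - <<'E'
import sys;sys.path.insert(0,'.')
from h import *
cv2.imwrite('pics/s2.png',cv2.resize(optics.capture('scene')[90:270,170:410,::-1],(800,600),interpolation=cv2.INTER_CUBIC))
E
```

```text
t 7.425 pos [0.5267 0.3123 0.2013] yang 4.500433923890162 q [ 0.3218  0.1465 -0.0431  1.3812  0.0002  1.8141] F [ 0.5134 -0.8328 -3.0109] w 0.024190550269192496 g 97.91271328926086
shift [ 0.0841 -0.0523 -0.0186]
turn units -16.099913215221967
```

View pics/s2.png

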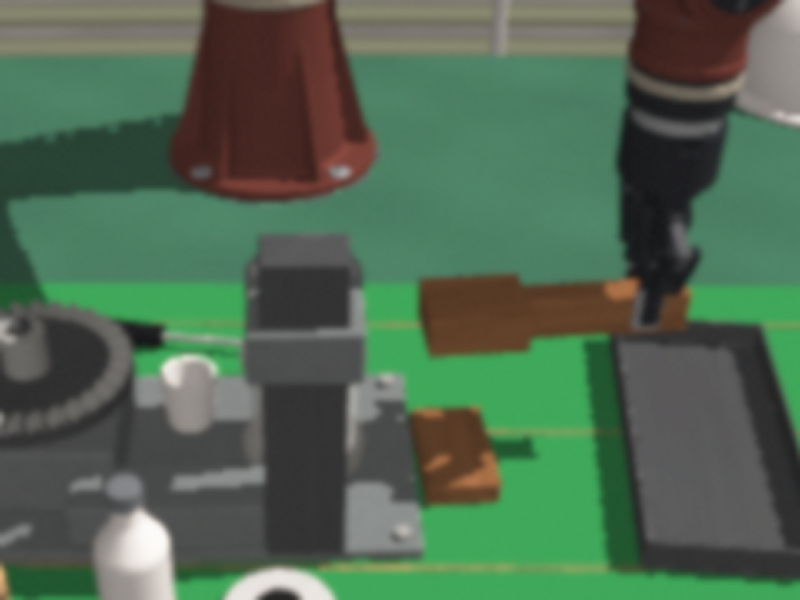

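The prop is fully out and level, with its paddle at crop (470,315). Now over the tray and turn.

Emit:
{"fn": "step_arm", "kwargs": {"deltas": [[[0.021,-0.013,0],0,0],[[0.021,-0.013,0],0,0],[[0.021,-0.013,0],0,0],[[0.021,-0.013,0],0,0],[[0,0,0],-0.9,0],[[0,0,0],-0.9,0],[[0,0,0],-0.9,0],[[0,0,0],-0.9,0],[[0,0,0],-0.9,0],[[0,0,0],-0.9,0],[[0,0,0],-0.9,0],[[0,0,0],-0.9,0],[[0,0,0],-0.9,0]]}}

```text
time: 9.1
tool_pos: [0.4689, 0.3899, 0.2014]
tool_rot: [1.202, 2.902, -0.0]
force: [0.2, -0.0, -1.7]
gripper_width: 0.0244
grasp_force: 97.9
```

Emit:
{"fn": "step_arm", "kwargs": {"deltas": [[[0,0,0.01],-1,0],[[0,0,0.01],-1,0],[[0,0,0.01],-1,0],[[0,0,0.01],-1,0],[[0,0,0.01],-1,0],[[0,0,0.01],-1,0],[[0,0,0],-1,0],[[0,0,0],-1,0],[[0,0,0],0,0],[[0,0,0],0,0]]}}

```text
time: 10.35
tool_pos: [0.4688, 0.3902, 0.1414]
tool_rot: [-0.143, -3.138, 0.0]
force: [-0.3, -0.1, -2.1]
gripper_width: 0.0245
grasp_force: 98.0
```

```bash
python3 d.py .468 .392 .0855 85
python3 - <<'E'
import sys;sys.path.insert(0,'.')
from h import *
cv2.imwrite('pics/s3.png',cv2.resize(optics.capture('scene')[150:285,320:500,::-1],(800,600),interpolation=cv2.INTER_CUBIC))
E
```

```text
t 10.35 pos [0.4688 0.3902 0.1414] yang 84.76973252748388 q [ 0.48    0.1681 -0.1294  1.2735 -0.0001  0.5713] F [-0.3022 -0.1042 -2.0756] w 0.024537187482946362 g 98.0404794216156
shift [0.001  0.0018 0.0559]
turn units -0.046053494503223644
```

View pics/s3.png

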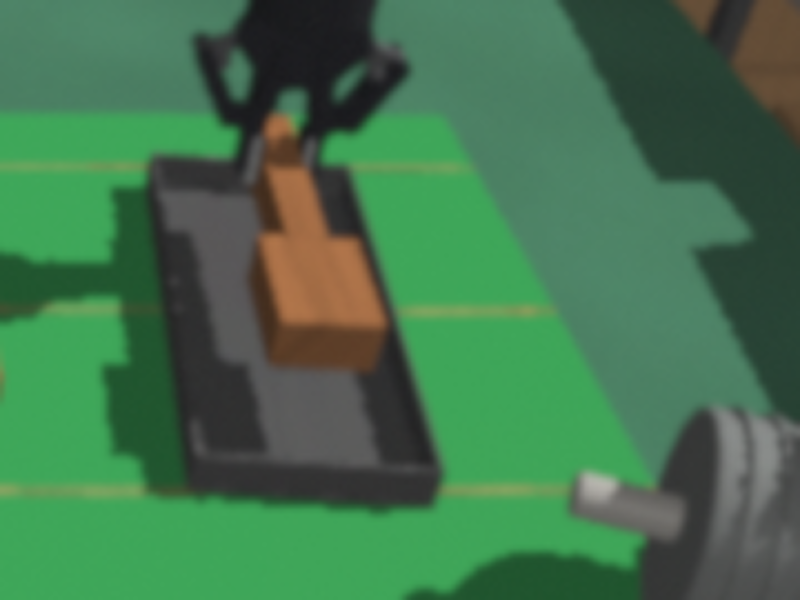

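The prop is aligned above the tray, with its paddle centred at crop (320,280). Lowering gently.

Emit:
{"fn": "step_arm", "kwargs": {"deltas": [[[0.001,0.001,0.012],0,0],[[0,0,0.012],0,0],[[0,0,0.012],0,0],[[0,0,0.01],0,0],[[0,0,0.005],0,0],[[0,0,0.003],0,0],[[0,0,0],0,0]]}}

```text
time: 11.28
tool_pos: [0.4678, 0.3916, 0.0875]
tool_rot: [0.14, 3.138, 0.0]
force: [-0.1, 0.4, -2.6]
gripper_width: 0.0247
grasp_force: 98.1
```

Emit:
{"fn": "step_arm", "kwargs": {"deltas": [[[0,0,0.001],0,0],[[0,0,0.001],0,0],[[0,0,0],0,0]]}}

```text
time: 11.65
tool_pos: [0.4679, 0.3916, 0.0855]
tool_rot: [0.14, 3.138, 0.0]
force: [-0.1, -0.4, -2.9]
gripper_width: 0.0245
grasp_force: 98.1
```

Emit:
{"fn": "step_arm", "kwargs": {"deltas": [[[0,0,0.001],0,0],[[0,0,0.001],0,0],[[0,0,0],0,0]]}}

```text
time: 12.02
tool_pos: [0.4679, 0.3916, 0.0851]
tool_rot: [0.139, 3.138, 0.0]
force: [-6.5, -3.9, 12.0]
gripper_width: 0.0246
grasp_force: 100.2
```

Contact. Releasing and rising.

Emit:
{"fn": "step_arm", "kwargs": {"deltas": [[[0,0,0],0,0.2],[[0,0,0],0,0.35],[[0,0,0],0,0.5],[[0,0,0],0,0.55],[[0,0,0],0,0.55],[[0,0,-0.01],0,0.55],[[0,0,-0.03],0,0.55],[[0,0,-0.045],0,0.55],[[0,0,-0.05],0,0.55],[[0,0,-0.05],0,0.55],[[0,0,-0.035],0,0.55],[[0,0,0],1,0.8],[[0,0,0],1,0.8],[[0,0,0],1,0.8],[[0,0,0],1,0.8],[[0,0,0],1,0.8],[[0,0,0],1,0.8],[[0,0,0],1,0.8],[[0,0,0],1,0.8],[[0,0,0],1,0.8]]}}

```text
time: 14.52
tool_pos: [0.4677, 0.3915, 0.3043]
tool_rot: [1.334, 2.844, 0.001]
force: [-0.2, -1.9, -0.9]
gripper_width: 0.0683
grasp_force: 0.0
```

```bash
cat > e.py <<'E'
from h import *
np.set_printoptions(precision=4,suppress=True)
for n in('scene','top'): cv2.imwrite(f'pics/{n}4.png',cv2.resize(optics.capture(n)[:,:,::-1],(768,576)))
a,b=[tip(n,'prop_mid') for n in('scene','top')]; print(a,b,at_z('scene',a[0],.022) if a else '',at_z('top',b[0],.022) if b else '')
for n in('scene','top'):
    for q in('knob_mid','knob'): 
        a=tip(n,q); print(n,q,a,at_z(n,a[0],.172 if q!='knob' else 0) if a else '')
    l=models.silhouettes(n,'knob')
    if l:
        ys,xs=np.nonzero(l[0]['region']); print(n,'sil',len(xs),l[0]['conf'],xs.mean(),ys.mean(),at_z(n,(xs.mean(),ys.mean()),.175))
E
python3 e.py; python3 d.py .547 -.248 .305 5
```

```text
(array([381.7984, 220.6848]), 0.79) (array([148.224 , 204.9024]), 0.82) [0.5483 0.3838 0.022 ] [0.5348 0.3817 0.022 ]
scene knob_mid (array([142.7968, 170.4192]), 0.69) [ 0.5272 -0.2624  0.172 ]
scene knob None 
top knob_mid (array([370.1248, 187.8912]), 0.42) [ 0.5599 -0.248   0.172 ]
top knob (array([263.424 , 141.1968]), 0.6) [0.7357 0.0324 0.    ]
top sil 1153 0.7 146.54119687771032 198.27753686036428 [0.5366 0.3416 0.175 ]
t 15.025 pos [0.4678 0.3915 0.3035] yang 39.9350912743501 q [0.4828 0.1348 0.1294 1.5653 0.     1.3566] F [-0.2875 -0.2114 -0.6548] w 0.06814996026620976 g 0.0
shift [-0.5412 -0.3498 -0.0016]
turn units 6.98701825487002
```

View pics/top4.png

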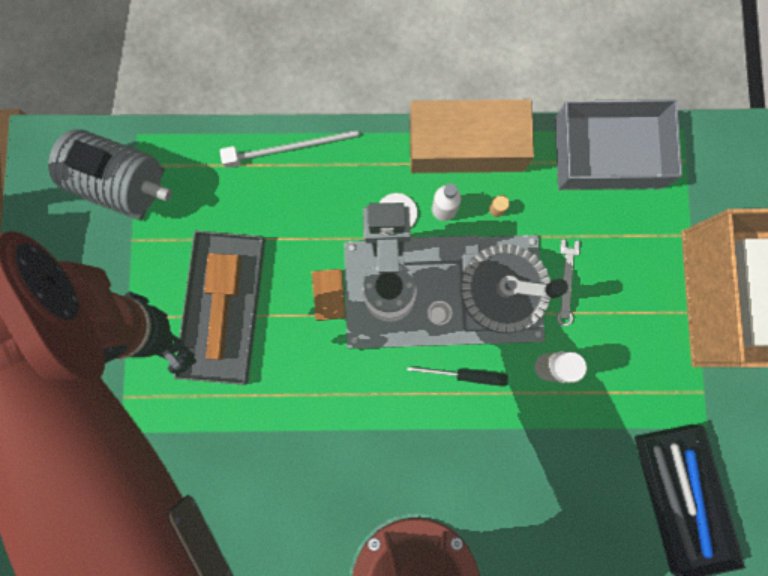

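The prop lies in the tray at (220,305), well centred. The knob is still at (557,288). Moving over the knob.

Emit:
{"fn": "step_arm", "kwargs": {"deltas": [[[0,0,-0.005],1,0.8],[[0,0,0],1,0.8],[[0,0,0],1,0.8],[[0,0,0],1,0.8],[[0,0,0],1,0.8],[[0,0,0],1,0.8],[[0,0,0],1,0.8]]}}

```text
time: 15.9
tool_pos: [0.4678, 0.3915, 0.3084]
tool_rot: [-2.127, -2.312, -0.0]
force: [0.1, 0.3, -1.0]
gripper_width: 0.0683
grasp_force: 0.0
```

Emit:
{"fn": "step_arm", "kwargs": {"deltas": [[[-0.04,0.0015,0],0,0.8],[[-0.04,0.0015,0],0,0.8],[[-0.04,0.0015,0],0,0.8],[[-0.04,0.0015,0],0,0.8],[[-0.04,0.0015,0],0,0.8],[[-0.04,0.0015,0],0,0.8],[[-0.04,0.0015,0],0,0.8],[[-0.04,0.0015,0],0,0.8],[[-0.04,0.0015,0],0,0.8],[[-0.04,0.0015,0],0,0.8],[[-0.04,0.0015,0],0,0.8],[[-0.04,0.0015,0],0,0.8],[[-0.04,0.0015,0],0,0.8],[[-0.04,0.0015,0],0,0.8],[[-0.04,0.0015,0],0,0.8],[[-0.04,0.0015,0],0,0.8],[[0,0,0],0,0.8]]}}

```text
time: 18.02
tool_pos: [0.5462, -0.2464, 0.3077]
tool_rot: [-2.127, -2.311, 0.0]
force: [-0.5, 0.3, -0.6]
gripper_width: 0.0679
grasp_force: 0.0
```

```bash
python3 d.py .547 -.248 .226 5
python3 - <<'E'
import sys;sys.path.insert(0,'.')
from h import *
cv2.imwrite('pics/s5.png',cv2.resize(optics.capture('scene')[90:240,70:270,::-1],(800,600),interpolation=cv2.INTER_CUBIC))
o=sensors.get_obs()
for n,q in(('scene','knob_mid'),): print(tip(n,q))
K=np.array([.547,-.248,0]); print(proj('scene',[K+[0,0,.172],K+[0,0,.1945],K+[0,0,.1495],[.561,-.175,.172]]))
E
```

```text
t 18.025 pos [ 0.5462 -0.2464  0.3077] yang 4.754338911165285 q [-0.6418  0.1032  0.1032  1.5714 -0.0002  0.8461] F [-0.549   0.2623 -0.5582] w 0.06793800902877146 g 0.0
shift [-0.0017  0.0007  0.0817]
turn units -0.049132217766941724
(array([147.3024, 174.912 ]), 0.7)
[[146.19444121 174.59804002]
 [144.55912724 167.1998062 ]
 [147.79272742 181.79663804]
 [173.03408224 177.68049627]]
```

View pics/s5.png

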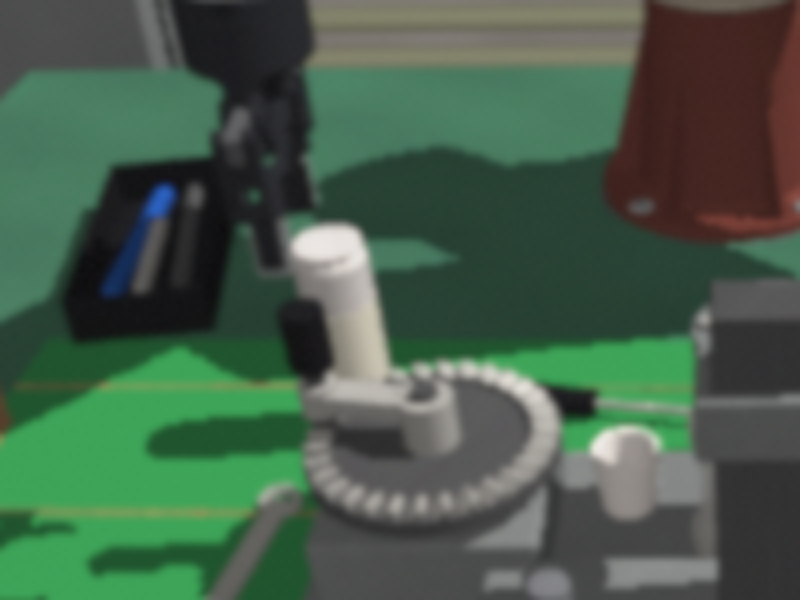

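The knob is at crop (305,340), which matches the projected estimate of (.547,-.248). The hub is at (430,410). Checking the axis from the ring, then descending and gripping.

```bash
python3 - <<'E'
from h import *
for u,v,z in [(303,450,.107),(561,430,.107),(425,388,.155),(440,362,.107),(425,522,.107)]: print(at_z('scene',(70+u/4,90+v/4),z))
for a in (.555,.56,.565):
  for b in(-.170,-.175,):
    print(a,b,[((proj('scene',[[a+.085*np.cos(t),b+.085*np.sin(t),.107]])[0]-[70,90])*4).round() for t in np.arange(4)*np.pi/2])
E
```

```text
[ 0.5804147  -0.25273896  0.107     ]
[ 0.55739415 -0.08615195  0.107     ]
[ 0.5777651  -0.16582394  0.155     ]
[ 0.47862383 -0.1814998   0.107     ]
[ 0.65131949 -0.15818444  0.107     ]
0.555 -0.17 [array([410., 510.]), array([563., 428.]), array([458., 355.]), array([310., 427.])]
0.555 -0.175 [array([402., 510.]), array([556., 428.]), array([451., 355.]), array([302., 427.])]
0.56 -0.17 [array([408., 515.]), array([562., 432.]), array([457., 359.]), array([308., 431.])]
0.56 -0.175 [array([400., 515.]), array([555., 432.]), array([450., 359.]), array([300., 431.])]
0.565 -0.17 [array([406., 520.]), array([561., 437.]), array([456., 363.]), array([306., 436.])]
0.565 -0.175 [array([398., 520.]), array([554., 437.]), array([449., 363.]), array([298., 436.])]
```

Emit:
{"fn": "step_arm", "kwargs": {"deltas": [[[-0.0015,0.0005,0.02],0,0.8],[[0,0,0.02],0,0.8],[[0,0,0.02],0,0.8],[[0,0,0.02],0,0.8],[[0,0,0],0,0.8]]}}

```text
time: 18.75
tool_pos: [0.5463, -0.2447, 0.226]
tool_rot: [-2.122, -2.312, 0.0]
force: [-0.7, -0.2, 0.7]
gripper_width: 0.0684
grasp_force: 0.0
```

Emit:
{"fn": "step_arm", "kwargs": {"deltas": [[[0,0,0],0,0.3],[[0,0,0],0,0],[[0,0,0],0,0],[[0,0,0],0,0],[[0,0,0],0,0]], "newtons": 80}}

```text
time: 19.38
tool_pos: [0.548, -0.2458, 0.2296]
tool_rot: [2.122, 2.313, 0.002]
force: [4.8, 0.0, 4.3]
gripper_width: 0.0282
grasp_force: 79.0
```

```bash
python3 d.py
```

```text
t 19.375 pos [ 0.548  -0.2458  0.2296] yang 4.91912538960284 q [-0.6395  0.1007 -0.0409  1.4262  0.0008  0.8454] F [4.8397 0.0265 4.304 ] w 0.028194449201504435 g 78.95161986351013
```

Emit:
{"fn": "step_arm", "kwargs": {"deltas": [[[0,0,-0.004],0,0],[[0,0,-0.004],0,0],[[0,0,-0.004],0,0],[[0,0,-0.004],0,0],[[0,0,0],0,0]]}}

```text
time: 20.0
tool_pos: [0.5457, -0.2452, 0.2437]
tool_rot: [-2.123, -2.311, 0.002]
force: [-4.8, 1.2, -5.4]
gripper_width: 0.0285
grasp_force: 81.0
```

```bash
python3 d.py
```

```text
t 20.0 pos [ 0.5457 -0.2452  0.2437] yang 4.87936917731423 q [-0.6402  0.0994 -0.0167  1.4583 -0.0012  0.8454] F [-4.7591  1.1525 -5.4415] w 0.02847295143291814 g 80.98228812217712
```

The pawl is up about 14 mm (spring −5.4 N, crank load −4.8 N in x). Working out the arc rows.

```bash
cat > arc.py <<'E'
# arc.py cx cy n stepdeg : tool-frame rows from current angle
import sys
from h import *
from scipy.spatial.transform import Rotation as R
cx,cy,n,s=map(float,sys.argv[1:5]); o=sensors.get_obs(); M=R.from_rotvec(o['tool_rot']).as_matrix()
d=o['tool_pos'][:2]-[cx,cy]; a0=np.arctan2(d[1],d[0]); print('r',np.hypot(*d),'ang',np.degrees(a0),'F',o['force'].round(1))
a=a0-np.radians(s)*np.arange(n+1); P=np.c_[cx+.075*np.cos(a),cy+.075*np.sin(a),0*a]
print(np.round(np.diff(P,axis=0)@M[:,:2],4).tolist())
E
python3 arc.py .562 -.171 20 5
```

```text
r 0.07600132959311144 ang -102.35574380493756 F [-4.8  1.2 -5.4]
[[0.0022, -0.0062], [0.0027, -0.0059], [0.0032, -0.0057], [0.0037, -0.0054], [0.0042, -0.005], [0.0046, -0.0046], [0.005, -0.0042], [0.0053, -0.0038], [0.0057, -0.0033], [0.0059, -0.0028], [0.0061, -0.0023], [0.0063, -0.0017], [0.0064, -0.0012], [0.0065, -0.0006], [0.0065, -0.0], [0.0065, 0.0005], [0.0064, 0.0011], [0.0063, 0.0017], [0.0062, 0.0022], [0.0059, 0.0027]]
```

Emit:
{"fn": "step_arm", "kwargs": {"deltas": [[[0.0022,-0.0062,0],0,0],[[0.0027,-0.0059,0],0,0],[[0.0032,-0.0057,0],0,0],[[0.0037,-0.0054,0],0,0],[[0.0042,-0.005,0],0,0],[[0.0046,-0.0046,0],0,0],[[0.005,-0.0042,0],0,0],[[0.0053,-0.0038,0],0,0],[[0,0,0],0,0]]}}

```text
time: 21.12
tool_pos: [0.5016, -0.2176, 0.2434]
tool_rot: [-2.122, -2.311, 0.004]
force: [-9.9, -0.2, -5.6]
gripper_width: 0.028
grasp_force: 81.0
```

```bash
python3 d.py; python3 arc.py .562 -.171 14 6
```

```text
t 21.125 pos [ 0.5016 -0.2176  0.2434] yang 4.879929709277992 q [-0.6477 -0.0564 -0.1752  1.4566 -0.0022  0.8379] F [-9.8844 -0.2278 -5.639 ] w 0.028049253251820516 g 81.04487299919128
r 0.07631737762667616 ang -142.3484347298743 F [-9.9 -0.2 -5.6]
[[0.0068, -0.0039], [0.0072, -0.0032], [0.0075, -0.0024], [0.0077, -0.0016], [0.0078, -0.0008], [0.0079, 0.0], [0.0078, 0.0009], [0.0077, 0.0017], [0.0075, 0.0025], [0.0072, 0.0032], [0.0068, 0.004], [0.0063, 0.0046], [0.0058, 0.0053], [0.0052, 0.0059]]
```

Emit:
{"fn": "step_arm", "kwargs": {"deltas": [[[0.0068,-0.0049,0],0,0],[[0.0072,-0.0042,0],0,0],[[0.0075,-0.0029,0],0,0],[[0.0077,-0.0016,0],0,0],[[0.0078,-0.0008,0],0,0],[[0.0079,0,0],0,0],[[0.0078,0.0009,0],0,0],[[0.0077,0.0017,0],0,0],[[0,0,0],0,0]]}}

```text
time: 22.25
tool_pos: [0.4862, -0.1573, 0.2438]
tool_rot: [-2.121, -2.314, -0.002]
force: [-0.8, 6.8, -5.4]
gripper_width: 0.0282
grasp_force: 81.1
```

```bash
python3 d.py; python3 arc.py .561 -.172 14 6
```

```text
t 22.25 pos [ 0.4862 -0.1573  0.2438] yang 4.981859968264788 q [-0.5703 -0.1699 -0.2802  1.4631  0.0019  0.9136] F [-0.8354  6.7691 -5.3574] w 0.028220298733816845 g 81.05867028236389
r 0.07620671990178671 ang 168.90630311468288 F [-0.8  6.8 -5.4]
[[0.0074, 0.0026], [0.0071, 0.0033], [0.0067, 0.0041], [0.0063, 0.0047], [0.0057, 0.0054], [0.0051, 0.0059], [0.0045, 0.0064], [0.0038, 0.0069], [0.0031, 0.0072], [0.0023, 0.0075], [0.0015, 0.0077], [0.0007, 0.0078], [-0.0001, 0.0078], [-0.001, 0.0078]]
```

Emit:
{"fn": "step_arm", "kwargs": {"deltas": [[[0.0074,0.0026,0],0,0],[[0.0071,0.0033,0],0,0],[[0.0067,0.0041,0],0,0],[[0.0063,0.0047,0],0,0],[[0.0057,0.0054,0],0,0],[[0.0051,0.0059,0],0,0],[[0.0045,0.0064,0],0,0],[[0.0038,0.0069,0],0,0],[[0.0031,0.0072,0],0,0],[[0.0023,0.0075,0],0,0],[[0,0,0],0,0]]}}

```text
time: 23.62
tool_pos: [0.5366, -0.1009, 0.2441]
tool_rot: [-2.122, -2.315, -0.005]
force: [2.7, 8.5, -4.4]
gripper_width: 0.0283
grasp_force: 81.1
```

```bash
python3 d.py; python3 arc.py .561 -.172 12 6
```

```text
t 23.625 pos [ 0.5366 -0.1009  0.2441] yang 4.994291730802042 q [-0.427  -0.0642 -0.1814  1.454   0.0033  1.0567] F [ 2.7064  8.5349 -4.4388] w 0.028271307547904113 g 81.14558458328247
r 0.07513286733464901 ang 108.91152765353664 F [ 2.7  8.5 -4.4]
[[0.0015, 0.0077], [0.0007, 0.0078], [-0.0001, 0.0078], [-0.001, 0.0078], [-0.0018, 0.0076], [-0.0026, 0.0074], [-0.0033, 0.0071], [-0.0041, 0.0067], [-0.0047, 0.0063], [-0.0054, 0.0057], [-0.0059, 0.0051], [-0.0064, 0.0045]]
```

Emit:
{"fn": "step_arm", "kwargs": {"deltas": [[[0.0025,0.0077,0],0,0],[[0.0012,0.0078,0],0,0],[[-0.0001,0.0078,0],0,0],[[-0.001,0.0078,0],0,0],[[-0.0018,0.0076,0],0,0],[[-0.0026,0.0074,0],0,0],[[-0.0033,0.0071,0],0,0],[[-0.0041,0.0067,0],0,0],[[0,0,0],0,0]]}}

```text
time: 24.75
tool_pos: [0.5973, -0.1069, 0.2444]
tool_rot: [2.124, 2.313, 0.001]
force: [6.0, -1.8, -5.0]
gripper_width: 0.0282
grasp_force: 80.9
```

```bash
python3 d.py; python3 arc.py .561 -.172 8 3
```

```text
t 24.75 pos [ 0.5973 -0.1069  0.2444] yang 4.892203515188328 q [-0.3925  0.1193  0.0058  1.4557  0.0004  1.0929] F [ 6.0419 -1.8021 -5.0415] w 0.028228710230729776 g 80.9324562549591
r 0.07453187818748006 ang 60.82529015116671 F [ 6.  -1.8 -5. ]
[[-0.0023, 0.0032], [-0.0024, 0.0031], [-0.0026, 0.0029], [-0.0028, 0.0028], [-0.0029, 0.0026], [-0.003, 0.0025], [-0.0032, 0.0023], [-0.0033, 0.0022]]
```

Emit:
{"fn": "step_arm", "kwargs": {"deltas": [[[-0.0023,0.0032,0],0,0],[[-0.0024,0.0031,0],0,0],[[0,0,0],0,0]]}}

```text
time: 25.12
tool_pos: [0.6001, -0.1084, 0.2422]
tool_rot: [-2.116, -2.308, 0.003]
force: [-14.1, 9.7, -5.1]
gripper_width: 0.0283
grasp_force: 81.2
```

Emit:
{"fn": "step_arm", "kwargs": {"deltas": [[[-0.0026,0.0029,0],0,0],[[0,0,0],0,0]]}}

```text
time: 25.38
tool_pos: [0.6013, -0.1092, 0.241]
tool_rot: [-2.111, -2.304, 0.005]
force: [-24.2, 17.2, -4.6]
gripper_width: 0.0283
grasp_force: 81.6
```

Emit:
{"fn": "step_arm", "kwargs": {"deltas": [[[-0.0028,0.0028,0],0,0],[[0,0,0],0,0]]}}

```text
time: 25.62
tool_pos: [0.6026, -0.1101, 0.2397]
tool_rot: [-2.106, -2.301, 0.006]
force: [-34.1, 24.6, -4.8]
gripper_width: 0.0284
grasp_force: 82.0
```

Hard stop reached, so the head is home. Easing the pressure, then lowering the pawl.

Emit:
{"fn": "step_arm", "kwargs": {"deltas": [[[0.0028,-0.0028,0],0,0],[[0.0026,-0.0029,0],0,0],[[0,0,0],0,0]]}}

```text
time: 26.0
tool_pos: [0.6, -0.1083, 0.2424]
tool_rot: [-2.117, -2.309, 0.004]
force: [-15.4, 10.3, -5.1]
gripper_width: 0.0282
grasp_force: 81.5
```

Emit:
{"fn": "step_arm", "kwargs": {"deltas": [[[0,0,0.003],0,0],[[0,0,0.003],0,0],[[0,0,0.003],0,0],[[0,0,0.003],0,0],[[0,0,0.003],0,0],[[0,0,0],0,0]]}}

```text
time: 26.75
tool_pos: [0.6004, -0.1085, 0.2299]
tool_rot: [-2.118, -2.31, 0.003]
force: [-19.8, 12.4, 11.2]
gripper_width: 0.0282
grasp_force: 83.5
```

```bash
python3 d.py; python3 - <<'E'
from h import *
cv2.imwrite('pics/s6.png',cv2.resize(optics.capture('scene')[90:255,110:330,::-1],(800,600),interpolation=cv2.INTER_CUBIC))
E
```

```text
t 26.75 pos [ 0.6004 -0.1085  0.2299] yang 4.969208344442698 q [-0.3933  0.141   0.0029  1.4402  0.0009  1.0908] F [-19.7917  12.3805  11.2123] w 0.02823524413830934 g 83.50710153579712
```

View pics/s6.png

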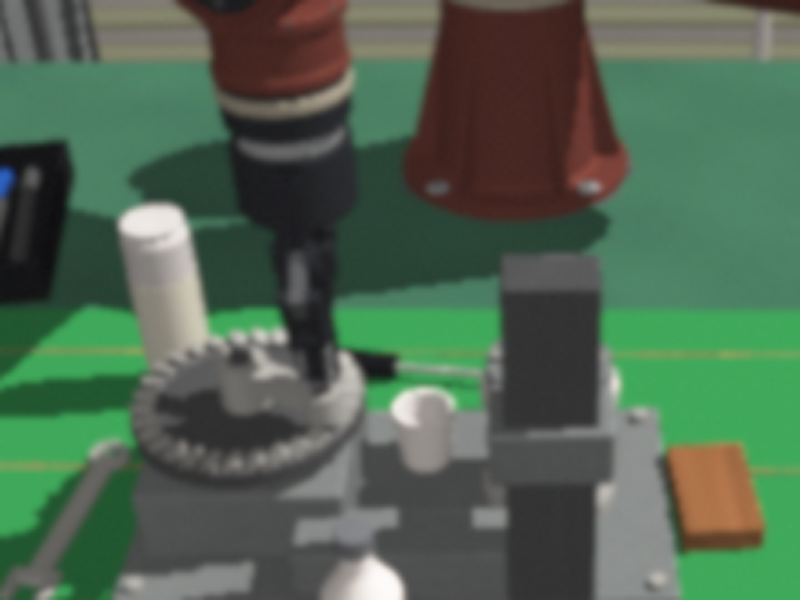

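The carriage is down and the pawl is back at its starting height (TCP z .2299 against .2296). Releasing and rising.

Emit:
{"fn": "step_arm", "kwargs": {"deltas": [[[0.002,-0.003,-0.0005],0,0],[[0,0,0],0,0.15],[[0,0,0],0,0.4],[[0,0,0],0,0.6],[[0,0,0],0,0.65],[[0,0,0],0,0.65],[[0,0,-0.01],0,0.65],[[0,0,-0.02],0,0.65],[[0,0,-0.03],0,0.65],[[0,0,-0.03],0,0.65],[[-0.02,-0.03,-0.01],0,0.65],[[-0.02,-0.04,0],0,0.65],[[-0.02,-0.05,0],0,0.65],[[-0.02,-0.05,0],0,0.65],[[0,-0.01,0],0,0.65],[[0,0,0],0,0.65]]}}

```text
time: 28.8
tool_pos: [0.4277, -0.2044, 0.3313]
tool_rot: [2.124, 2.312, 0.001]
force: [0.9, -0.4, 0.5]
gripper_width: 0.0554
grasp_force: 0.0
```

```bash
python3 d.py; python3 - <<'E'
from h import *
cv2.imwrite('pics/s7.png',cv2.resize(optics.capture('scene')[130:280,100:440,::-1],(800,353),interpolation=cv2.INTER_CUBIC))
for n in('scene','top'):
    optics.capture(n)
    a,b=tip(n,'knob_mid'),tip(n,'head_mid'); print(n,a,at_z(n,a[0],.172) if a else '',b,proj(n,[[.555,.046,.115],[.6004,-.1085,.172],[.6004,-.1085,.179]]))
E
```

```text
t 28.8 pos [ 0.4277 -0.2044  0.3313] yang 4.841938150283623 q [-0.7229 -0.2746 -0.2118  1.6314  0.0003  0.7634] F [ 0.9294 -0.4271  0.5194] w 0.05538308423649884 g 0.0
scene (array([197.12  , 185.2032]), 0.79) [ 0.59376804 -0.10849405  0.172     ] (array([261.2224, 193.6896]), 0.74) [[260.44539528 194.74617659]
 [196.7078954  186.76701758]
 [196.40046373 184.41352727]]
top (array([315.904, 168.192]), 0.58) [ 0.61418304 -0.10627314  0.172     ] (array([259.1744, 193.3824]), 0.82) [[259.17025759 193.39641383]
 [316.8750469  173.2726451 ]
 [317.24148844 172.79438149]]
```

View pics/s7.png

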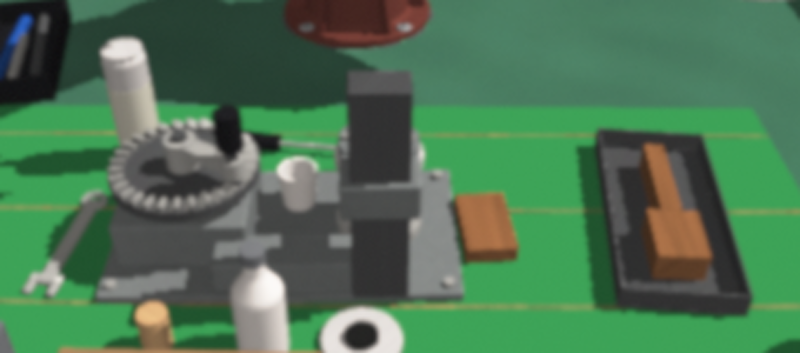

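```bash
python3 - <<'E'
from h import *
im=optics.capture('scene')
g=im[165:205,190:205].max(axis=2); print(g[:, 4:10].min(axis=1))
K=[.6,-.1085]
print(proj('scene',[[*K,z] for z in(.1495,.172,.1945,.1565,.2015)]))
print(proj('scene',[[K[0]+.0,K[1],.138],[K[0]-.015,K[1],.1945],[K[0]-.015,K[1],.2015],[K[0]+.015,K[1],.1495],[K[0]+.015,K[1],.1565]]))
E
```

```text
[63 63 63 63 64 63 63 63 60 49 39 35 35 34 33 31 26 21 21 19 20 20 20 20
 20 19 20 19 21 24 35 47 61 82 96 98 98 97 95 94]
[[197.70397635 194.09185808]
 [196.73273655 186.67217724]
 [195.73667519 179.03121434]
 [197.40443007 191.80673208]
 [195.42161544 176.60758618]]
[[198.19103054 197.8013108 ]
 [196.68480844 175.57284632]
 [196.37888827 173.16594277]
 [196.78938214 197.73971294]
 [196.48105805 195.44115858]]
```

```bash
python3 -c "
from h import *
print(workorder.hand_in())"
```

```text
the job is handed in; nothing more can be done
None
```

The job is handed in at about 29 s of the 59 s, but the hand-in returned no verdict: the prop lies flat in the tray, the head reads as home on the chamber, and the pawl appears to be down between the teeth, judged from gripper height and a less clear camera check.

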